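Label the pantry crates with spring clips

TASK

Put each label clip on the crate with the front of its own colour: squeeze the clip's handles, take it off the stand and clip it over the top edge of the crate's flared front, near the middle, pushed well down and lying square and flat on the wall, with the label on the outside (the robot's side), and let go of it. Do not drop the clips, and leave the bottle, jar and pepper mill where they stand.

Things in the scene. Friction and masses are not known exactly. Their poses are not given: they have to be found in the camera images.
- yellow_clip: Loose yellow sprung clip like a big clothes peg, 97 mm long, 24 wide (y), 75 g. Origin on its hinge pin (14 mm thick, along y); z up to the handle ends. This body is the half with the label, at -x; the other half (+x) turns on the pin. Starts clipped on the stand's board, pin 25 mm above its top edge, handles up, label to the robot's side.
- yellow_clip_handles (a point): Grip point between this clip's two handles, at (0, 0, 30) mm in its frame. Handles run from the pin to z = 52 mm, outer faces 40 mm apart at the ends at rest. Squeezing along x (about 12 N, spring) brings them to a stop with the outer faces parallel, 24 mm apart, jaws fully open, each half turned 0.15 rad from the middle plane.
- yellow_clip_jaws (a point): Between the jaw tips, at (0, 0, -45) mm. Flat pads from z = -45 to -27 mm, throat above them up to z = -7 mm. Shut: pads parallel on an 8 mm wall, some 6 N. Fully open: 21 mm between the tips, 16 mm at the pads' upper ends.
- yellow_clip_label (a point): Centre of the label plate (50 mm wide along y, 34 mm high, yellow, blank white face) fixed outside the -x jaw of the yellow clip: at (-19, 0, -30) mm in its frame.
- yellow_clip_jaw (a joint): Opening of the yellow clip: 0 = jaws parallel, 8 mm apart (shut on an 8 mm wall), 0.30 rad = squeezed to the stop, fully open, -0.12 = shut on nothing.
- yellow_crate: Fixed wooden pantry crate, yellow flared front towards the robot (-x), 120 mm wide (y), 110 high, open on top; origin at the foot of the front wall. Floor x from 0 to 120 mm; the front wall flares from x = 0 at the floor to x = -77 mm at the rim. Stock stands at x above 60 mm, up to 143 mm high.
- yellow_crate_front: The yellow front wall of that crate: flat, 8 mm thick, 120 wide, 134 along the slope. Origin at the middle of its top edge, 110 mm above the worktop. z points up the slope, 35 degrees from vertical, leaning out to the robot's side; -x is the outside normal, y runs along the rim. A clip well on it has axes parallel to these, its pin at z = +7 to +30 mm.
- green_clip: Loose green sprung clip like a big clothes peg, 97 mm long, 24 wide (y), 75 g. Origin on its hinge pin (14 mm thick, along y); z up to the handle ends. This body is the half with the label, at -x; the other half (+x) turns on the pin. Starts clipped on the stand's board, pin 25 mm above its top edge, handles up, label to the robot's side.
- green_clip_handles (a point): Grip point between this clip's two handles, at (0, 0, 30) mm in its frame. Handles run from the pin to z = 52 mm, outer faces 40 mm apart at the ends at rest. Squeezing along x (about 12 N, spring) brings them to a stop with the outer faces parallel, 24 mm apart, jaws fully open, each half turned 0.15 rad from the middle plane.
- green_clip_jaws (a point): Between the jaw tips, at (0, 0, -45) mm. Flat pads from z = -45 to -27 mm, throat above them up to z = -7 mm. Shut: pads parallel on an 8 mm wall, some 6 N. Fully open: 21 mm between the tips, 16 mm at the pads' upper ends.
- green_clip_label (a point): Centre of the label plate (50 mm wide along y, 34 mm high, green, blank white face) fixed outside the -x jaw of the green clip: at (-19, 0, -30) mm in its frame.
- green_clip_jaw (a joint): Opening of the green clip: 0 = jaws parallel, 8 mm apart (shut on an 8 mm wall), 0.30 rad = squeezed to the stop, fully open, -0.12 = shut on nothing.
- green_crate: Fixed wooden pantry crate, green flared front towards the robot (-x), 120 mm wide (y), 110 high, open on top; origin at the foot of the front wall. Floor x from 0 to 120 mm; the front wall flares from x = 0 at the floor to x = -77 mm at the rim. Stock stands at x above 60 mm, up to 143 mm high.
- green_crate_front: The green front wall of that crate: flat, 8 mm thick, 120 wide, 134 along the slope. Origin at the middle of its top edge, 110 mm above the worktop. z points up the slope, 35 degrees from vertical, leaning out to the robot's side; -x is the outside normal, y runs along the rim. A clip well on it has axes parallel to these, its pin at z = +7 to +30 mm.
- stand: Fixed wooden stand that keeps the clips: an upright board 8 mm thick (x), 220 mm long (y), top edge at 100 mm height, on a foot 100 x 220 x 14 mm. Origin at the middle of the foot's underside.
- oil_bottle: Bystander: loose green glass oil bottle, upright, 60 mm diameter, 210 mm high, origin under its centre.
- pasta_jar: Bystander: loose amber storage jar, upright, 68 mm diameter, 120 mm high, origin under its centre.
- pepper_mill: Bystander: loose dark wooden pepper mill, upright, 52 mm diameter, 130 mm high, origin under its centre.

How it is judged:
By the outcome, as a careful person would: the job done as asked, in the order asked, and still so for the second after the job is handed in, with the robot touching nothing.
It also fails if it takes over 61 s, if anything falls off the work surface, if the arm or the gripper's body presses on something with over 40 N, if the wrist force passes 120 N, or if a joint passes its speed limit or range.

ROBOT

A 7-joint arm with a two-finger parallel gripper is mounted at the origin on the work surface. World frame = base frame: x ahead of the robot, y to its left, z up, the work surface at z = 0. Lengths are in m, angles in rad, forces in N, time in s.
With the tool pointing down it reaches from about 0.425 to 0.95 m from the base axis. Payload 4.7 kg.
Tool frame: the origin (TCP) lies on the centre line of the jaws, within the pads' length; the fingertips stand robot.nose_length ahead of it and the grasp point (between the pads) lies 8 mm behind it (robot.nose_length is the distance from the TCP to the fingertips, in m); z points along the fingers, x is the direction in which the jaws open and shut, and the axes are right-handed (so a half turn about z gives the same grasp; the last joint's range is limited). The gripper opens to 85 mm and grips with 20 to 120 N. Pads are 22 mm wide; open, the fingers measure 114 mm over their backs; the gripper's body (76 mm by 85 mm) begins 54 mm behind the grasp point. The pads swing forward as they close: fully open they stand 13 mm farther back than shut.
Start: joints at [1.284, 0.469, -0.049, 1.532, 0.024, 1.141, -0.082], TCP at [0.172, -0.653, 0.242] pointing down, gripper open.
Joint ranges: [-2.59, 2.59], [-0.33, 1.99], [-1.39, 1.29], [0.1, 2.45], [-1.04, 4.18], [0.21, 1.99], [-2.66, 2.66]. Speed limits (rad/s): [2.57, 2.57, 3.14, 3.14, 3.14, 3.14, 3.14].

INTERFACE

Orientations are given as [roll, pitch, yaw] about the fixed x, y, z axes, in that order (R = Rz(yaw) Ry(pitch) Rx(roll)).
In Python, from plant import robot gives the robot as it stands. Calls block until the motion is done:
- robot.goto(position, orientation): joint-space move of the TCP to a pose.
- robot.move_straight(position, vel=0.15, attitude=None, contact_N=None): straight line of the TCP; attitude=None keeps the orientation; vel is the mean speed in m/s. With contact_N (N) it stops when the force on the tool has changed by that much, and returns True; else False.
- robot.move_joints(angles): joint-space move.
- robot.grip(opening, strength=None): opening from 0.0 (shut) to 1.0 (fully open); strength is the grip in N (None keeps the last); returns when the fingers have stopped.
- robot.sleep(seconds).
- robot.inverse_kinematics(position, orientation): joint angles nearest the present ones, or None.
- robot.sense(): the state.
- robot.grab_frame(name): name is "side" or "top"; returns a dict with "image" (384x512x3 uint8, red, green, blue), "range_z" (384x512 float32, m along the optical axis (not along the pixel's ray), 0 where there is no reading), "fx", "fy", "cx", "cy" (pixels), "dist_coeffs" ([k1, k2, p1, p2, k3] as OpenCV has them; the pictures are not rectified), "R" (3x3) and "t" (3): a world point X has camera coordinates R X + t. Camera axes: x right, y down, z forward; pixel columns grow to the right and rows downward; lengths in m; the calibration is good to about 2 mm. A picture is of the moment at which its call begins.
A pose or a line that the arm cannot do raises robot.IKError and nothing moves.
- robot.close_job(): hands the job in, once; it reports no verdict.
The state is a dict: "t": time; "joint_pos": joint angles; "joint_velocities": joint speeds; "effort": joint torques, N m; "tcp_pos": TCP position; "tcp_rot": TCP orientation; "wrist_force": force on the tool from outside, world axes, zero at the start; "torque": the same for the moment, N m; "opening": opening from 0.0 (shut) to 1.0 (fully open).
Only numpy, scipy, OpenCV 4.12 (cv2) and the standard library are available. Lean on these libraries where they do the work, as an engineer would, in place of code of your own. Each camera call takes 0.05 s, during which the arm holds its last target. There are 200 camera calls.

## Working session

There is one attempt and no reset: what is moved stays moved. The work goes in short steps, each a Python script; the robot and the scene stay as the last script left them, time stands still between calls to the robot, and variables do not carry over. Pictures are saved under pics/ and viewed, about 8 in all and at most 12, crops included, and the job is handed in when it is done.

```bash
ls; mkdir -p pics; python3 - <<'E'
from plant import robot
import cv2,pickle
print(robot.nose_length, robot.sense())
for n in("side","top"):
    f=robot.grab_frame(n); pickle.dump(f,open(f"f_{n}.pkl","wb"))
    cv2.imwrite(f"pics/{n}0.png",f["image"][:,:,::-1])
    print(n,{k:f[k] for k in f if k not in("image","range_z")}, (f["range_z"]>0).mean())
E
```

```text
pics
0.011 {'t': 0.0, 'joint_pos': array([ 1.2840927 ,  0.46947751, -0.0485988 ,  1.53369403,  0.02411891,
        1.14097237, -0.08227206]), 'joint_velocities': array([ 0.00175925, -0.00094058,  0.00061246,  0.00057346, -0.00035966,
       -0.00044921,  0.00010255]), 'effort': array([ 3.17895274e-05, -5.10296595e+01, -4.60865919e-02, -2.37707859e+01,
        1.08053410e-02,  7.58560840e-03, -1.23188499e-05]), 'tcp_pos': array([ 0.17196357, -0.65215324,  0.24123704]), 'tcp_rot': array([ 3.14150637e+00,  1.96298844e-03, -1.31292187e+00]), 'wrist_force': array([-0.50971471, -0.49201551,  0.85037746]), 'torque': array([ 0.02847048, -0.03724284,  0.06603803]), 'opening': 0.9988427051633925}
side {'fx': 454.09678601394063, 'fy': 454.09678601394063, 'cx': 255.07509743829888, 'cy': 192.88144185524177, 'dist_coeffs': array([0.05544819, 0.        , 0.        , 0.        , 0.        ]), 'R': array([[ 0.81605656, -0.57795084, -0.00495146],
       [-0.44221077, -0.61883183, -0.64922785],
       [ 0.37215766,  0.53199624, -0.76057786]]), 't': array([-0.42332338,  0.35053145,  0.93355191])} 0.9960123697916666
top {'fx': 433.54968737704456, 'fy': 433.54968737704456, 'cx': 251.4978574539715, 'cy': 192.03720724456898, 'dist_coeffs': array([-0.14917984,  0.        ,  0.        ,  0.        ,  0.        ]), 'R': array([[-8.97909449e-03, -9.99959578e-01, -4.66191227e-04],
       [-9.93480637e-01,  8.97390059e-03, -1.13647228e-01],
       [ 1.13646817e-01, -5.57297237e-04, -9.93521057e-01]]), 't': array([0.05278219, 0.54735566, 1.28282541])} 0.9959615071614584
```

View pics/side0.png

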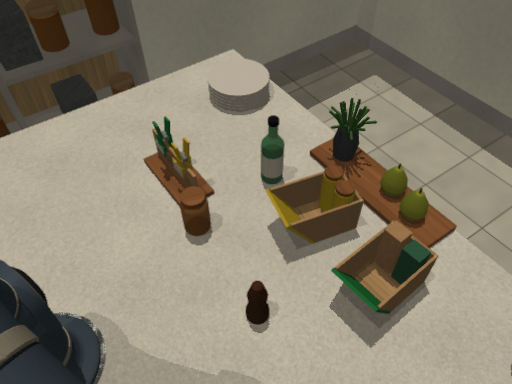

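View pics/top0.png

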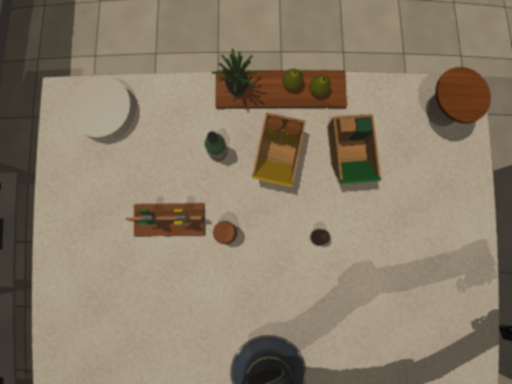

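```bash
cat > h.py <<'E'
import numpy as np,cv2,pickle
def cloud(f):
    h,w=f["range_z"].shape
    K=np.array([[f["fx"],0,f["cx"]],[0,f["fy"],f["cy"]],[0,0,1]])
    u,v=np.meshgrid(np.arange(w),np.arange(h))
    p=cv2.undistortPoints(np.stack([u,v],-1).reshape(-1,1,2).astype(float),K,f["dist_coeffs"]).reshape(h,w,2)
    z=f["range_z"]
    C=np.dstack([p[...,0]*z,p[...,1]*z,z])
    return (C-f["t"])@f["R"]
def masks(f):
    hsv=cv2.cvtColor(f["image"],cv2.COLOR_RGB2HSV); H,S,V=[hsv[...,i].astype(int) for i in range(3)]
    return {"yellow":(H>22)&(H<32)&(S>140)&(V>60),"green":(H>50)&(H<85)&(S>120)&(V>30)}
def load(n): return pickle.load(open(f"f_{n}.pkl","rb"))
E
python3 - <<'E'
from h import *
for n in("top","side"):
    f=load(n);W=cloud(f);M=masks(f)
    tb=W[(np.abs(W[...,2])<.02)]; print(n,"table z",np.median(tb[:,2]),tb[:,2].std())
    for c in M:
        k,l,s,ce=cv2.connectedComponentsWithStats(M[c].astype(np.uint8))
        for i in range(1,k):
            if s[i,4]<12: continue
            P=W[l==i]; 
            print(c,s[i],np.round(np.percentile(P,[3,50,97],axis=0),3).tolist())
    # brown board of the stand: points z>.085 near
for n,(x,y,w,h) in {"top":(120,190,130,60),"side":(130,105,100,140)}.items():
    f=load(n);cv2.imwrite(f"pics/c_{n}.png",cv2.resize(f["image"][y:y+h,x:x+w,::-1],None,fx=4,fy=4,interpolation=cv2.INTER_NEAREST))
E
```

```text
top table z -0.00039002695250860055 0.004447905213501375
yellow [283  70  19  18 255] [[0.869, -0.1, 0.052], [0.889, -0.076, 0.083], [0.911, -0.054, 0.106]]
yellow [310  75  20  19 268] [[0.85, -0.184, 0.058], [0.869, -0.16, 0.083], [0.892, -0.138, 0.104]]
yellow [175 210   7   2  13] [[0.482, 0.241, 0.161], [0.483, 0.248, 0.168], [0.484, 0.256, 0.178]]
yellow [174 220   9   4  26] [[0.452, 0.236, 0.111], [0.452, 0.249, 0.174], [0.458, 0.263, 0.178]]
green [341 162  39  21 598] [[0.568, -0.315, 0.017], [0.599, -0.27, 0.071], [0.638, -0.224, 0.111]]
green [139 222   8   2  15] [[0.45, 0.334, 0.172], [0.452, 0.342, 0.175], [0.453, 0.352, 0.177]]
side table z 0.00029201851711333426 0.004603200111829428
yellow [183 138   9  31 118] [[0.477, 0.233, 0.093], [0.481, 0.238, 0.145], [0.487, 0.25, 0.176]]
yellow [171 142  15  36 135] [[0.45, 0.222, 0.084], [0.454, 0.237, 0.129], [0.463, 0.257, 0.177]]
yellow [381 166  26  27 455] [[0.868, -0.113, 0.047], [0.884, -0.093, 0.074], [0.911, -0.064, 0.104]]
yellow [319 174  35  37 594] [[0.701, -0.096, 0.021], [0.715, -0.036, 0.095], [0.726, -0.009,
[... 300 characters left out ...]
192]]
green [165 117   7  29  98] [[0.476, 0.33, 0.099], [0.48, 0.335, 0.148], [0.485, 0.347, 0.175]]
green [153 122  14  31 114] [[0.45, 0.321, 0.085], [0.453, 0.333, 0.126], [0.463, 0.354, 0.177]]
green [399 256   8   6  22] [[0.714, -0.279, 0.086], [0.715, -0.273, 0.094], [0.717, -0.265, 0.104]]
green [408 256   9   8  17] [[0.715, -0.3, 0.106], [0.716, -0.293, 0.117], [0.718, -0.283, 0.119]]
green [418 258   9   8  24] [[0.717, -0.306, 0.093], [0.734, -0.305, 0.112], [0.747, -0.304, 0.121]]
green [392 260  26  22 158] [[0.714, -0.305, 0.017], [0.717, -0.287, 0.065], [0.719, -0.266, 0.107]]
green [332 268  58  45 555] [[0.567, -0.327, 0.017], [0.585, -0.27, 0.097], [0.641, -0.215, 0.113]]
```

View pics/c_top.png

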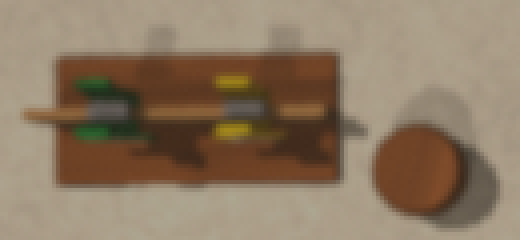

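View pics/c_side.png

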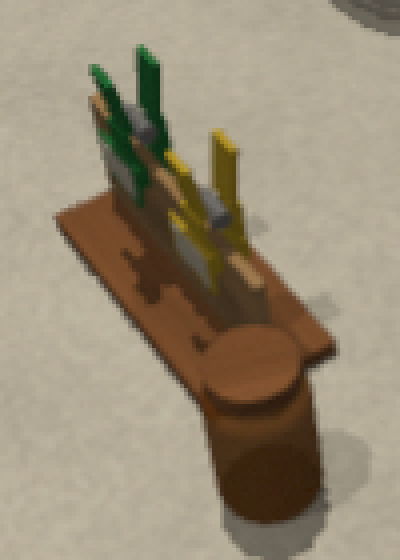

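```bash
python3 - <<'E'
from h import *
r=lambda a:np.round(a,4).tolist()
for n in("top","side"):
    f=load(n);W=cloud(f);M=masks(f);print("==",n)
    X,Y,Z=W[...,0],W[...,1],W[...,2]
    hsv=cv2.cvtColor(f["image"],cv2.COLOR_RGB2HSV)
    # board
    m=(X>.44)&(X<.50)&(Y>.17)&(Y<.41)&(Z>.092)&(Z<.106)&(hsv[...,0]<20)&(hsv[...,1]>90)
    P=W[m]; a=np.polyfit(P[:,1],P[:,0],1); print("board",len(P),"yaw",-a[0],"x@.249,.342",np.polyval(a,[.249,.342]),"y",P[:,1].min(),P[:,1].max(),"z",np.median(P[:,2]))
    m=(X>.40)&(X<.54)&(Y>.1)&(Y<.45)&(Z>.009)&(Z<.02)&(hsv[...,1]>90); P=W[m]
    print("foot",cv2.minAreaRect(P[:,:2].astype(np.float32)*1000))
    for c,y0 in(("yellow",.248),("green",.342)):
        m=M[c]&(abs(Y-y0)<.03)&(abs(X-.468)<.05)&(Z>.168); P=W[m]
        for nm,Q in(("-x",P[P[:,0]<.468]),("+x",P[P[:,0]>.468])):
            if len(Q): print(c,nm,len(Q),"x",r([Q[:,0].min(),np.median(Q[:,0]),Q[:,0].max()]),"y",r([Q[:,1].min(),Q[:,1].max()]),"z",Q[:,2].max())
    for c,(xa,y0) in{"yellow":(.6,-.02),"green":(.6,-.27)}.items():
        m=M[c]&(X<.655)&(X>.55)&(abs(Y-y0)<.075)&(Z>.005)&(Z<.125)
        m2=cv2.erode(m.astype(np.uint8),np.ones((3,3)))>0
        P=W[m2]
        for _ in range(4):
            ce=P.mean(0); nv=np.linalg.svd(P-ce)[2][2]; nv*=np.sign(nv[0])
            d=(P-ce)@nv; P=P[abs(d)<max(.003,2*d.std())] if _<3 else P
        yaw=np.arctan2(nv[1],nv[0]); tilt=np.arcsin(nv[2])
        # rim point x along nv horizontally at z=.11
        e=np.array([-np.sin(yaw),np.cos(yaw),0]); up=np.cross(nv,e); up*=np.sign(up[2])
        Q=W[m]; Q=Q[abs((Q-ce)@nv)<.006]
        uv=np.c_[(Q-ce)@e,(Q-ce)@up]
        rect=cv2.minAreaRect((uv*1000).astype(np.float32))
        lo,hi=uv.min(0),uv.max(0)
        mid=ce+e*(lo[0]+hi[0])/2
        s=(.11+.0023-mid[2])/up[2]   # inside-face top corner: centre +4mm*nv
        org=mid+up*((.11+.004*nv[2]-mid[2])/up[2])-.004*nv
        print(c,len(P),"rms",((P-ce)@nv).std(),"yaw",yaw,"tilt",np.degrees(tilt),"width",hi-lo,rect,"org",r(org),"maxz",Q[:,2].max())
E
```

```text
== top
board 169 yaw 0.003661013848867154 x@.249,.342 [0.46859133 0.46825085] y 0.19574194732681624 0.4090938075763927 z 0.09978023234464907
foot ((467.75433349609375, 303.194091796875), (218.84703063964844, 96.03494262695312), 89.84335327148438)
yellow -x 17 x [0.4518, 0.4522, 0.4548] y [0.2355, 0.2567] z 0.17878445294720505
yellow +x 7 x [0.4822, 0.4843, 0.4845] y [0.2415, 0.2548] z 0.1792573441133483
green -x 15 x [0.4497, 0.4524, 0.4526] y [0.3333, 0.353] z 0.17663390873165444
green +x 9 x [0.4821, 0.4824, 0.4855] y [0.3349, 0.3511] z 0.17756654396274982<stdin>:21: RuntimeWarning: Mean of empty slice.
  ret = um.true_divide(
  ret = _var(a, axis=axis, dtype=dtype, out=out, ddof=ddof,
  arrmean = um.true_divide(arrmean, div, out=arrmean,
  ret = ret.dtype.type(ret / rcount)
Traceback (most recent call last):
ValueError: zero-size array to reduction operation minimum which has no identity
```

```bash
cat > crate.py <<'E'
from h import *
r=lambda a:np.round(a,4).tolist()
for n in("top","side"):
    f=load(n);W=cloud(f);M=masks(f);print("==",n)
    X,Y,Z=W[...,0],W[...,1],W[...,2]
    hsv=cv2.cvtColor(f["image"],cv2.COLOR_RGB2HSV).astype(int)
    if n=="top": print("hsv yellow front",hsv[168:180:4,270:285:6].tolist())
    M["yellow"]=(hsv[...,0]>19)&(hsv[...,0]<34)&(hsv[...,1]>150)
    for c,(xa,y0) in{"yellow":(.6,-.02),"green":(.6,-.27)}.items():
        m=M[c]&(X<.655)&(X>.55)&(abs(Y-y0)<.075)&(Z>.005)&(Z<.125)
        P=W[cv2.erode(m.astype(np.uint8),np.ones((3,3)))>0]
        for _ in range(4):
            ce=P.mean(0); nv=np.linalg.svd(P-ce)[2][2]; nv*=np.sign(nv[0])
            d=(P-ce)@nv
            if _<3: P=P[abs(d)<max(.003,2*d.std())]
        yaw=np.arctan2(nv[1],nv[0]); tilt=np.arcsin(nv[2])
        e=np.array([-np.sin(yaw),np.cos(yaw),0]); up=np.cross(nv,e); up*=np.sign(up[2])
        Q=W[m]; Q=Q[abs((Q-ce)@nv)<.005]
        a=(Q-ce)@e
        # median over height bands of the mid of the extents
        b=(Q-ce)@up; mids=[]
        for lo in np.arange(b.min(),b.max()-.01,.01):
            t=a[(b>=lo)&(b<lo+.01)]
            if len(t)>5: mids.append((t.min()/2+t.max()/2,np.ptp(t)))
        mids=np.array(mids); print(" bands mid/width",r(mids))
        mid=ce+e*np.median(mids[:,0])
        org=mid+up*((.11+.004*nv[2]-mid[2])/up[2])-.004*nv
        T=W[M[c]&(abs(Y-y0)<.075)&(X<.6)&(abs(Z-.111)<.004)]
        pf=np.polyfit(T[:,1],T[:,0],1); print(" rim pts",len(T),"yaw",-np.arctan(pf[0]),"x at org y",np.polyval(pf,org[1]),"y",T[:,1].min(),T[:,1].max())
        print(c,len(P),"rms",((P-ce)@nv).std(),"yaw",yaw,"tilt",np.degrees(tilt),"org",r(org),"maxz",Q[:,2].max())
E
python3 crate.py
```

```text
== top
hsv yellow front [[[22, 209, 117], [22, 209, 117], [22, 211, 117]], [[22, 209, 117], [22, 209, 117], [22, 211, 117]], [[22, 205, 118], [22, 209, 117], [22, 209, 117]]]
 bands mid/width [[0.0001, 0.0987], [-0.0002, 0.1048], [0.0021, 0.1035], [0.0012, 0.1033], [0.0007, 0.1026], [0.0013, 0.1042], [0.0008, 0.1038], [-0.0001, 0.1025], [0.0018, 0.1026], [-0.0007, 0.0991], [0.0033, 0.1012], [0.0022, 0.1058], [0.0015, 0.1167]]
 rim pts 95 yaw -0.23617360656901504 x at org y 0.570961096591296 y -0.06806933886267048 0.046041082722083536
yellow 555 rms 0.0011296790028678242 yaw -0.22345330777440076 tilt 34.865161168100315 org [0.5681, -0.0103, 0.11] maxz 0.11538630363098565
 bands mid/width [[-0.0087, 0.0753], [-0.0062, 0.0814], [-0.0064, 0.0818], [-0.0052, 0.0848], [-0.0025, 0.0833], [-0.0031, 0.0892], [-0.0018, 0.0926], [-0.0012, 0.0926], [-0.0016, 0.0913], [0.001, 0.0937], [0.0015, 0.098], [0.005, 0.112]]
 rim pts 64 yaw 0.07232012768671954 x at org y 0.5712011403999583 y -0.3195089373397357 -0.21204731453840908
green 445 rms 0.00111762038724843 yaw 0.07219590733644203 tilt 34.9730296
[... 365 characters left out ...]
613525475412 y -0.07122695688764323 0.044886498394211494
yellow 315 rms 0.0008609264862400833 yaw -0.2245393416301041 tilt 35.62916839608909 org [0.5718, -0.0151, 0.11] maxz 0.11583124924502025
 bands mid/width [[-0.0054, 0.1054], [-0.0015, 0.1127], [-0.0024, 0.1108], [-0.0018, 0.1126], [-0.0035, 0.1088], [0.0077, 0.0899], [-0.0019, 0.1127], [-0.0013, 0.1133], [-0.0024, 0.1116], [-0.0016, 0.1134], [-0.0033, 0.1101], [-0.0024, 0.112], [0.0018, 0.1184]]
 rim pts 219 yaw 0.06827845399756993 x at org y 0.5721946281452728 y -0.32800925840390904 -0.20990192804949231
green 329 rms 0.0010560878344406343 yaw 0.0710829679878982 tilt 36.176905248264504 org [0.5694, -0.2727, 0.11] maxz 0.115290272047572
```

```bash
cat >> h.py <<'E'
from scipy.spatial.transform import Rotation as Rn
CL={"yellow":dict(pin=np.array([.4682,.248,.125]),org=np.array([.5700,-.0125,.11]),yaw=-.224),
    "green":dict(pin=np.array([.4681,.3425,.125]),org=np.array([.5687,-.270,.11]),yaw=.072)}
GZ=.024
def tool(Rc,s):   # clip axes -> tool rpy
    x=s*Rc[:,0]; z=-Rc[:,2]
    return Rn.from_matrix(np.c_[x,np.cross(z,x),z]).as_euler("xyz")
def pick(c,s):
    Rc=Rn.from_euler("z",.0035).as_matrix(); return CL[c]["pin"]+GZ*Rc[:,2],tool(Rc,s)
def wall(c): return Rn.from_euler("z",CL[c]["yaw"]).as_matrix()@Rn.from_euler("y",-35,degrees=True).as_matrix()
def place(c,s,h=.014,dx=0): 
    R=wall(c); return CL[c]["org"]+R@[dx,0,h+GZ],tool(R,s)
E
python3 - <<'E'
from h import *; from plant import robot
for c in CL:
    print(c,wall(c)[:,2])
    for s in(1,-1):
        p,o=pick(c,s);q,a=place(c,s);q2,_=place(c,s,.1)
        for P,O in((p,o),(p+[0,0,.18],o),(q,a),(q2,a),(q2+[0,0,.1],a)):
            j=robot.inverse_kinematics(P.tolist(),O.tolist()); print(s,np.round(P,3),np.round(O,3),None if j is None else np.round(j,2))
E
```

```text
yellow [-0.55924662  0.12740937  0.81915204]
1 [0.468 0.248 0.149] [3.142 0.    0.004] [ 0.16  0.52 -0.95  1.94  0.52  0.96 -1.04]
1 [0.468 0.248 0.329] [3.142 0.    0.004] [ 0.44  0.48 -1.37  1.71  0.48  1.36 -1.02]
1 [ 0.549 -0.008  0.141] [ 3.142 -0.611 -0.224] [ 0.46  0.32 -0.74  2.3   1.58  0.45 -1.86]
1 [0.501 0.003 0.212] [ 3.142 -0.611 -0.224] [ 1.03  0.23 -1.37  2.31  1.22  0.53 -1.51]
1 [0.501 0.003 0.312] [ 3.142 -0.611 -0.224] [ 1.2  -0.22 -1.21  2.17 -0.09  0.46 -0.22]
-1 [0.468 0.248 0.149] [-3.142  0.    -3.138] [ 0.29  0.63 -1.17  1.93  0.68  1.05  1.96]
-1 [0.468 0.248 0.329] [-3.142  0.    -3.138] [ 0.35  0.36 -1.17  1.71  0.35  1.3   2.25]
-1 [ 0.549 -0.008  0.141] [3.142 0.611 2.918] [ 0.19  0.27 -0.43  2.31  1.57  0.34  1.26]
-1 [0.501 0.003 0.212] [3.142 0.611 2.918] [ 0.89  0.15 -1.18  2.31  1.13  0.44  1.7 ]
-1 [0.501 0.003 0.312] [3.142 0.611 2.918] [-0.81 -0.18  0.5   2.24  0.69  0.62  2.14]
green [-0.57209037 -0.04126183  0.81915204]
1 [0.468 0.342 0.149] [3.142 0.    0.004] [-0.07  0.57 -0.87  1.82  0.51  0.99 -1.15]
1 [0.468 0.342 0.329] [3.142 0.    0.004] [ 0.16  0.53 -1.27  1.6   0.51  1.39 -1.16]
1 [ 0.547 -0.272  0.141] [ 3.142 -0.611  0.072] [ 1.45  0.68 -1.19  2.1   1.04  0.33 -0.33]
1 [ 0.498 -0.275  0.212] [ 3.142 -0.611  0.072] [ 1.13  0.24 -0.58  2.14 -0.67  0.39  1.24]
1 [ 0.498 -0.275  0.312] [ 3.142 -0.611  0.072] [ 0.99  0.08 -0.39  2.03 -0.6   0.63  1.1 ]
-1 [0.468 0.342 0.149] [-3.142  0.    -3.138] [ 0.1   0.72 -1.18  1.82  0.74  1.13  1.8 ]
-1 [0.468 0.342 0.329] [-3.142  0.    -3.138] [ 0.12  0.48 -1.17  1.61  0.45  1.36  2.04]
-1 [ 0.547 -0.272  0.141] [-3.142  0.611 -3.07 ] [ 0.82  0.38 -0.32  2.13 -1.02  0.27 -1.58]
-1 [ 0.498 -0.275  0.212] [-3.142  0.611 -3.07 ] [ 0.76  0.19 -0.16  2.16 -0.88  0.45 -1.71]
-1 [ 0.498 -0.275  0.312] [-3.142  0.611 -3.07 ] [ 0.75  0.07 -0.13  2.04 -0.64  0.64 -2.01]
```

```bash
python3 - <<'E'
from h import *; from plant import robot
s=1
def st(t): 
    q=robot.sense(); print(t,round(q["t"],2),np.round(q["tcp_pos"],4),np.round(q["tcp_rot"],3),np.round(q["wrist_force"],1),round(q["opening"],3),np.round(q["joint_pos"],2))
p,o=pick("yellow",s)
robot.move_straight([.172,-.6,.34],vel=.25);st("up")
robot.goto((p+[0,0,.10]).tolist(),o.tolist());st("above")
print(robot.move_straight(p.tolist(),vel=.12,contact_N=8));st("at")
robot.grip(0.0,40);st("grip")
f=robot.grab_frame("side"); pickle.dump(f,open("f_s1.pkl","wb"));cv2.imwrite("pics/s1.png",cv2.resize(f["image"][60:260,90:290,::-1],None,fx=3,fy=3))
E
```

```text
up 0.69 [ 0.1718 -0.5998  0.3398] [ 3.141 -0.    -1.313] [-0.6 -0.6 -1.6] 0.999 [ 1.27  0.32 -0.06  1.53  0.02  1.29 -0.11]
above 3.85 [0.4688 0.2472 0.2489] [3.141e+00 0.000e+00 2.000e-03] [-0.  -0.3  0.3] 0.999 [ 0.29  0.43 -1.1   1.83  0.42  1.15 -0.96]
False
at 4.83 [0.4686 0.2485 0.1497] [-3.141e+00 -1.000e-03  4.000e-03] [-0.6  0.7 -0. ] 0.996 [ 0.2   0.54 -1.01  1.93  0.55  0.97 -1.07]
grip 5.42 [0.4681 0.2479 0.1489] [3.141 0.    0.004] [ 1.1  0.4 -0.2] 0.266 [ 0.2   0.54 -1.01  1.93  0.55  0.97 -1.07]
```

View pics/s1.png

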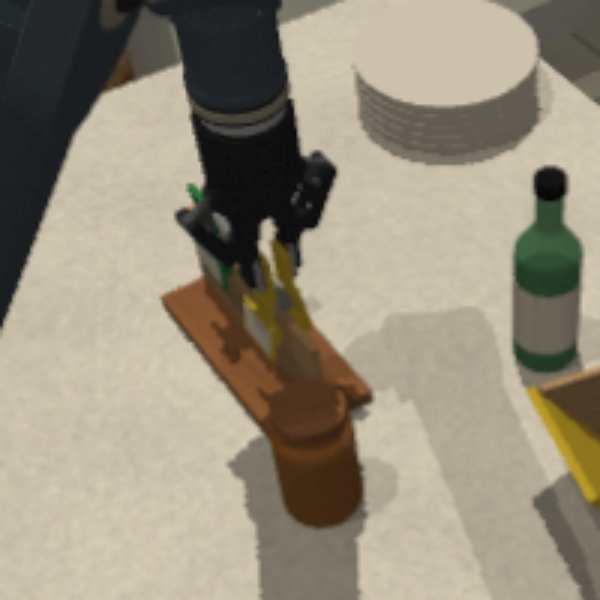

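```bash
cat >> h.py <<'E'
def st(robot,t): 
    q=robot.sense(); print(t,round(q["t"],2),np.round(q["tcp_pos"],4),np.round(q["tcp_rot"],3),np.round(q["wrist_force"],1),round(q["opening"],3),np.round(q["joint_pos"],2))
def snap(robot,tag,box=None):
    for n in("top","side"):
        f=robot.grab_frame(n); pickle.dump(f,open(f"f_{n}_{tag}.pkl","wb"))
    ims=[]
    for n in("top","side"):
        f=pickle.load(open(f"f_{n}_{tag}.pkl","rb")); x,y,w,h=box[n]; ims.append(cv2.resize(f["image"][y:y+h,x:x+w,::-1],(390,390)))
    cv2.imwrite(f"pics/{tag}.png",np.hstack(ims))
E
python3 - <<'E'
from h import *; from plant import robot
s=1
p,o=pick("yellow",s); q,a=place("yellow",s,.10)
robot.move_straight((p+[0,0,.02]).tolist(),vel=.06);st(robot,"l1")
robot.move_straight((p+[0,0,.18]).tolist(),vel=.2);st(robot,"lift")
robot.goto((q+[0,0,.06]).tolist(),a.tolist());st(robot,"via")
robot.move_straight(q.tolist(),vel=.2);st(robot,"pre")
snap(robot,"pre1",dict(top=(215,110,130,130),side=(200,110,130,130)))
E
```

```text
l1 5.96 [0.4684 0.248  0.1695] [-3.141e+00 -1.000e-03  3.000e-03] [-0.7  0.5 -0.3] 0.267 [ 0.22  0.52 -1.03  1.91  0.52  1.01 -1.05]
lift 6.91 [0.4677 0.2473 0.3277] [3.14e+00 2.00e-03 3.00e-03] [ 0.1 -0.2 -1.4] 0.269 [ 0.34  0.36 -1.16  1.72  0.34  1.29 -0.88]
via 7.9 [0.5013 0.0043 0.272 ] [-3.14  -0.611 -0.223] [ 0.1  0.1 -1.2] 0.266 [ 1.01 -0.05 -1.17  2.23  0.46  0.4  -0.77]
pre 8.68 [0.5016 0.0047 0.2122] [-3.139 -0.611 -0.223] [-0.8 -0.1  0.3] 0.269 [ 0.88  0.15 -1.17  2.31  1.13  0.44 -1.44]
```

View pics/pre1.png

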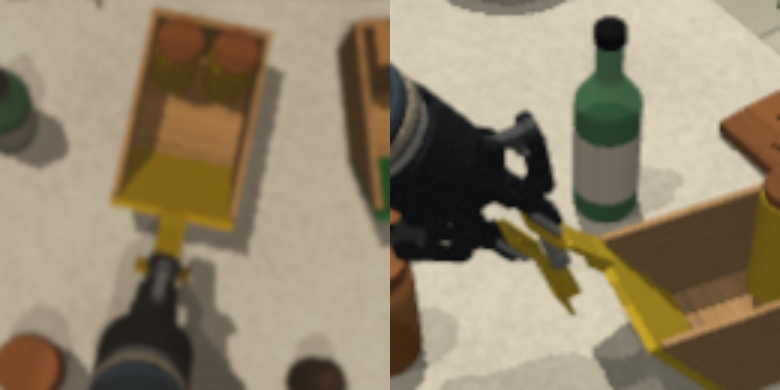

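```bash
python3 - <<'E'
from h import *; from plant import robot
s=1
q,a=place("yellow",s,.014)
print(robot.move_straight(q.tolist(),vel=.06,contact_N=7));st(robot,"down")
snap(robot,"dn1",dict(top=(215,110,130,130),side=(220,140,100,100)))
E
```

```text
False
down 10.37 [ 0.5487 -0.0076  0.1415] [ 3.141 -0.611 -0.224] [-0.4 -0.6 -1.2] 0.266 [ 0.67  0.41 -1.    2.29  1.6   0.57 -1.83]
```

View pics/dn1.png

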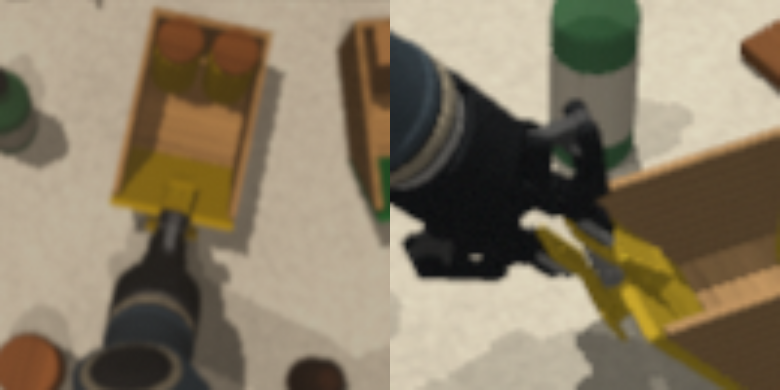

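```bash
python3 - <<'E'
from h import *; from plant import robot
s=1
robot.grip(.4);st(robot,"open.4")
robot.grip(.85);st(robot,"open")
q,a=place("yellow",s,.10)
robot.move_straight(q.tolist(),vel=.12);st(robot,"retreat")
robot.move_straight((q+[-.03,0.05,.1]).tolist(),vel=.25)
p,o=pick("green",s)
robot.goto((p+[0,0,.14]).tolist(),o.tolist());st(robot,"above green")
snap(robot,"rel1",dict(top=(235,130,90,90),side=(240,150,100,100)))
E
```

```text
open.4 10.73 [ 0.5488 -0.0077  0.1412] [ 3.141 -0.611 -0.224] [-1.1  0.4 -0.6] 0.401 [ 0.67  0.41 -1.    2.29  1.6   0.57 -1.83]
open 11.19 [ 0.5488 -0.0076  0.1412] [-3.142 -0.611 -0.224] [-0.2 -0.6 -0.4] 0.85 [ 0.67  0.41 -1.    2.29  1.6   0.57 -1.83]
retreat 12.06 [0.5006 0.003  0.2114] [ 3.141 -0.611 -0.224] [ 0.1 -0.3 -0.8] 0.852 [ 0.87  0.14 -1.15  2.31  1.12  0.44 -1.44]
above green 14.57 [0.4684 0.3414 0.2888] [ 3.141e+00 -0.000e+00  2.000e-03] [ 0.6 -0.7  0.4] 0.849 [ 0.13  0.53 -1.19  1.66  0.51  1.3  -1.15]
```

View pics/rel1.png

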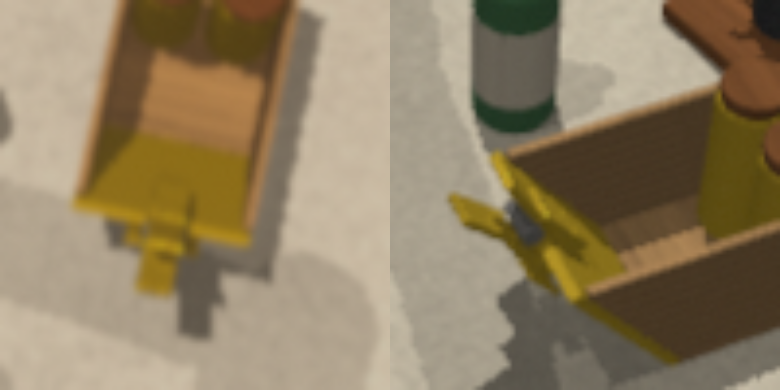

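```bash
python3 - <<'E'
from h import *; from plant import robot
s=1
p,o=pick("green",s); q,a=place("green",s,.10)
print(robot.move_straight(p.tolist(),vel=.12,contact_N=8));st(robot,"at")
robot.grip(0.0,40);st(robot,"grip")
robot.move_straight((p+[0,0,.02]).tolist(),vel=.06)
robot.move_straight((p+[0,0,.18]).tolist(),vel=.2);st(robot,"lift")
robot.goto((q+[0,0,.10]).tolist(),a.tolist());st(robot,"via")
robot.move_straight(q.tolist(),vel=.2);st(robot,"pre")
snap(robot,"pre2",dict(top=(300,120,110,110),side=(250,180,150,150)))
E
```

```text
False
at 15.99 [0.4684 0.343  0.1498] [-3.141e+00 -1.000e-03  3.000e-03] [-0.1 -1.1 -0.1] 0.85 [ 0.04  0.66 -1.07  1.82  0.66  1.07 -1.27]
grip 16.49 [0.4681 0.3424 0.1489] [3.141e+00 0.000e+00 3.000e-03] [ 0.4  0.7 -1.3] 0.268 [ 0.04  0.66 -1.07  1.82  0.66  1.07 -1.27]
lift 17.93 [0.4678 0.3417 0.3276] [3.14e+00 2.00e-03 3.00e-03] [ 0.7 -0.  -0.8] 0.267 [ 0.14  0.5  -1.21  1.61  0.48  1.37 -1.12]
via 20.13 [ 0.4983 -0.274   0.3118] [-3.142 -0.611  0.074] [-0.2  0.5 -1. ] 0.266 [ 1.81  0.31 -1.38  2.   -0.05  0.56  0.63]
pre 20.78 [ 0.499  -0.2747  0.2126] [ 3.141 -0.613  0.074] [ 0.2  0.6 -0.7] 0.266 [ 1.58  0.41 -1.15  2.12  0.07  0.33  0.57]
```

View pics/pre2.png

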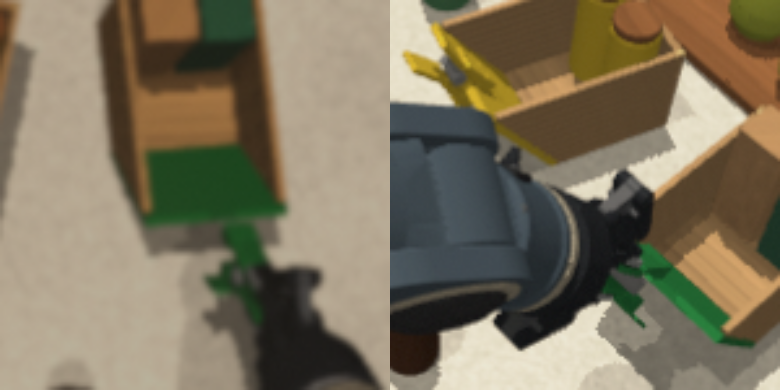

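```bash
python3 - <<'E'
from h import *
R=wall("green");org=CL["green"]["org"]
for n in("top","side"):
    f=pickle.load(open(f"f_{n}_pre2.pkl","rb"));W=cloud(f);m=masks(f)["green"]
    L=(W-org)@R; k=m&(L[...,2]>.02)&(L[...,2]<.2)&(abs(L[...,1])<.06)&(abs(L[...,0])<.05)
    P=L[k]; print(n,len(P))
    for lo in np.arange(.04,.16,.015):
        Q=P[(P[:,2]>=lo)&(P[:,2]<lo+.015)&(P[:,0]>-.0)]
        if len(Q)>3: print(round(lo,3),len(Q),"x",np.round([Q[:,0].min(),Q[:,0].max()],4),"y",np.round([Q[:,1].min(),np.median(Q[:,1]),Q[:,1].max()],4))
    k=m&(abs(L[...,2])<.004)&(abs(L[...,0])<.01)&(abs(L[...,1])<.08);Q=L[k];print("rim y",Q[:,1].min(),Q[:,1].max(),len(Q))
    w=m&(L[...,2]<-.012)&(L[...,2]>-.11)&(abs(L[...,0])<.015)&(abs(L[...,1])<.055)
    print("inner wall x",np.median(L[w][:,0]), "at z>-.05",np.median(L[w&(L[...,2]>-.05)][:,0]))
E
```

```text
top 103
0.055 21 x [0.0182 0.0227] y [-0.0074  0.0001  0.0117]
0.07 28 x [0.0143 0.0214] y [-0.0057  0.0055  0.014 ]
0.085 23 x [0.0127 0.0179] y [-0.0039  0.0038  0.0126]
0.1 5 x [0.0142 0.0162] y [-0.0029  0.0095  0.0139]
rim y -0.05195217872679257 0.05709475251304631 58
inner wall x 0.0028676360387742223 at z>-.05 0.002584209157384296
side 230
0.04 4 x [0.0152 0.025 ] y [-0.0121 -0.0099 -0.0062]
0.055 43 x [0.0117 0.0253] y [-0.0126 -0.0063  0.0117]
0.07 31 x [0.0106 0.0227] y [-0.0124 -0.0053  0.0084]
0.085 22 x [0.0132 0.02  ] y [-0.0127 -0.0086  0.001 ]
0.1 12 x [0.0113 0.0175] y [-0.0121 -0.0114 -0.009 ]
0.115 5 x [0.0102 0.0244] y [-0.0122 -0.0119 -0.0069]
0.13 7 x [0.0101 0.014 ] y [-0.0127 -0.0123 -0.0106]
0.145 8 x [0.0098 0.0134] y [-0.0128 -0.0109 -0.0089]
rim y -0.058093435157289985 0.011887084821934013 119
inner wall x 0.005810825322877203 at z>-.05 0.005818394089837146
```

```bash
python3 - <<'E'
from h import *; from plant import robot
s=1
q,a=place("green",s,.014)
c=robot.move_straight(q.tolist(),vel=.06,contact_N=7);print(c);st(robot,"down")
if c: raise SystemExit
robot.grip(.4);st(robot,"open.4")
robot.grip(.85)
q,a=place("green",s,.10)
robot.move_straight(q.tolist(),vel=.12);st(robot,"retreat")
robot.move_straight((q+[-.03,0,.1]).tolist(),vel=.25)
robot.move_joints([1.284,.469,-.049,1.532,.024,1.141,-.082]);st(robot,"home")
snap(robot,"rel2",dict(top=(310,130,90,90),side=(310,210,100,100)))
E
```

```text
Traceback (most recent call last):
plant.IKError: the arm cannot follow that straight line within its joint ranges
```

```bash
cat > kin.py <<'E'
from h import *
import itertools
from scipy.optimize import least_squares
RY=lambda a:Rn.from_euler("y",a).as_matrix(); RZ=lambda a:Rn.from_euler("z",a).as_matrix()
LO=np.array([-2.59,-.33,-1.39,.1,-1.04,.21,-2.66]);HI=np.array([2.59,1.99,1.29,2.45,4.18,1.99,2.66])
def fk(q,par,sg):
    # par: 4 lengths, 3 x-offsets (elbow,wrist,flange), 7 joint offsets, base xyz
    d,a,o=par[:4],par[4:7],par[7:14]
    q=sg*np.asarray(q)+o; R=RZ(q[0]);p=par[14:17]+d[0]*R[:,2]
    R=R@RY(q[1])@RZ(q[2]); p=p+R@[a[0],0,d[1]]
    R=R@RY(q[3])@RZ(q[4]); p=p+R@[a[1],0,d[2]]
    R=R@RY(q[5])@RZ(q[6]); p=p+R@[a[2],0,d[3]]
    return p,R
E
cat > fit.py <<'E'
from kin import *; from plant import robot
rng=np.random.default_rng(0); D=[]
while len(D)<60:
    x=rng.uniform([.35,-.5,.15],[.65,.5,.45]); o=np.array([np.pi,0,0])+rng.uniform([-.5,-.7,-1.5],[.5,.5,1.5])
    j=robot.inverse_kinematics(x.tolist(),o.tolist())
    if j is not None: D.append((np.array(j),x,Rn.from_euler("xyz",o).as_matrix()))
def res(par,sg,D):
    out=[]
    for j,x,R in D:
        p,Q=fk(j,par,sg); out+=list((p-x))+list(.2*(Q-R).ravel())
    return np.array(out)
best=None
for t in itertools.product([1,-1],repeat=4):
  sg=np.array([t[0],1,t[1],1,t[2],1,t[3]],float)
  for o7 in(0,np.pi):
    p0=np.r_[.3,.4,.4,.2,0,0,0,np.zeros(6),o7,0,0,0]
    r=least_squares(res,p0,args=(sg,D[:15]),max_nfev=60)
    if best is None or r.cost<best[0]: best=(r.cost,sg,r.x)
r=least_squares(res,best[2],args=(best[1],D)); print(r.cost,best[1],np.round(r.x,4), abs(r.fun).max())
pickle.dump((r.x,best[1]),open("kin.pkl","wb")); print(np.round(robot.sense()["joint_pos"],3))
E
python3 fit.py
```

```text
0.004440572369740951 [-1.  1. -1.  1. -1.  1. -1.] [-4.235116e+02  5.542000e-01  4.654000e-01  2.915000e-01 -7.400000e-03
  5.300000e-03  1.500000e-03 -2.910000e-02  5.200000e-03 -1.830000e-02
  1.050000e-02 -5.900000e-03 -1.430000e-02  3.104000e+00 -1.900000e-03
 -4.600000e-03  4.237527e+02] 0.029013410774922255
[ 1.577  0.405 -1.151  2.117  0.073  0.332  0.567]
```

```bash
cat >> kin.py <<'E'
AX="zyzyzyz"
def fkg(q,par,sg):
    P=par.reshape(8,6); R=np.eye(3);p=np.zeros(3)
    for i in range(8):
        p=p+R@P[i,:3]; R=R@Rn.from_rotvec(P[i,3:]).as_matrix()
        if i<7: R=R@Rn.from_euler(AX[i],sg[i]*q[i]).as_matrix()
    return p,R
E
cat > fit2.py <<'E'
from kin import *; from plant import robot
rng=np.random.default_rng(1); D=[]
while len(D)<90:
    x=rng.uniform([.4,-.45,.15],[.65,.45,.4]); o=np.array([np.pi,0,0])+rng.uniform([-.4,-.7,-1.5],[.4,.3,1.5])
    j=robot.inverse_kinematics(x.tolist(),o.tolist())
    if j is not None: D.append((np.array(j),x,Rn.from_euler("xyz",o).as_matrix()))
q=robot.sense(); D.append((q["joint_pos"],q["tcp_pos"],Rn.from_euler("xyz",q["tcp_rot"]).as_matrix()))
sg=np.array([-1,1,-1,1,-1,1,-1.])
def res(par,D,w=1e-4):
    out=[]
    for j,x,R in D:
        p,Q=fkg(j,par,sg); out+=list(p-x)+list(.2*(Q-R).ravel())
    return np.r_[out,w*(par-P0)]
P=np.zeros((8,6)); P[0,2]=.24;P[3,2]=.554;P[5,2]=.465;P[7,2]=.2915;P[7,5]=np.pi; P0=P.ravel()
r=least_squares(res,P0,args=(D[:70],),max_nfev=100)
e=res(r.x,D[70:],0); print(r.cost,np.abs(r.fun).max(),"test",np.abs(e).max(),np.sqrt((e**2).mean()))
np.set_printoptions(suppress=True,linewidth=150);print(np.round(r.x.reshape(8,6),4)); pickle.dump((r.x,sg),open("kin.pkl","wb"))
E
python3 fit2.py
```

```text
2.387339087711454e-12 1.3199999981055908e-06 test 5.636968669620046e-11 1.05674280091654e-11
[[ 0.      0.      0.2388 -0.     -0.     -0.    ]
 [-0.     -0.0132 -0.0012 -0.     -0.     -0.    ]
 [ 0.     -0.0132  0.0001 -0.      0.      0.    ]
 [ 0.     -0.0077  0.5541  0.      0.     -0.    ]
 [-0.     -0.0077  0.0009  0.     -0.     -0.    ]
 [ 0.     -0.0002  0.4659 -0.     -0.      0.    ]
 [ 0.     -0.0002  0.0017  0.      0.     -0.    ]
 [-0.     -0.      0.2932  0.      0.      3.1416]]
```

```bash
cat >> kin.py <<'E'
PAR,SG=pickle.load(open("kin.pkl","rb"))
def ik(x,o,seed,marg=.03,q3=None):
    R=Rn.from_euler("xyz",o).as_matrix()
    def f(q):
        p,Q=fkg(q,PAR,SG); v=np.r_[(p-x),.3*Rn.from_matrix(Q.T@R).as_rotvec(),1e-5*(q-seed)]
        return v if q3 is None else np.r_[v,q[2]-q3]
    r=least_squares(f,np.clip(seed,LO+marg+1e-3,HI-marg-1e-3),bounds=(LO+marg,HI-marg),max_nfev=80)
    p,Q=fkg(r.x,PAR,SG)
    return r.x if np.linalg.norm(p-x)<2e-4 and Rn.from_matrix(Q.T@R).magnitude()<1e-3 else None
E
cat > srch.py <<'E'
from kin import *
np.set_printoptions(suppress=True,linewidth=150,precision=2)
cur=np.array([1.577,.405,-1.151,2.117,.073,.332,.567]); rng=np.random.default_rng(0)
q,a=place("green",1,.014); found=[]
for q3 in np.arange(-1.3,1.25,.15):
    for k in range(6):
        seed=cur if k==0 else rng.uniform(LO,HI); seed=seed.copy(); seed[2]=q3
        j=ik(q,a,seed,.01,q3)
        if j is not None and not any(np.abs(j-g).max()<.05 for g in found): found.append(j)
for j in found:
    # follow upwards
    path=[j]
    for h in np.arange(.024,.105,.01):
        n=ik(place("green",1,h)[0],a,path[-1],.01)
        if n is None: break
        path.append(n)
    for up in (.05,.10):
        n=ik(place("green",1,.10)[0]+[0,0,up],a,path[-1],.01)
        if n is None: break
        path.append(n)
    path=np.array(path); mg=np.minimum(path-LO,HI-path).min()
    print(j,len(path),"margin %.2f"%mg,"maxstep %.2f"%np.abs(np.diff(path,axis=0)).max() if len(path)>1 else "",path[-1])
E
time timeout 300 python3 srch.py
```

```text
[ 1.5   0.76 -1.3   2.1   1.19  0.43 -0.44] 12 margin 0.06 maxstep 0.33 [ 1.78  0.27 -1.33  2.   -0.13  0.56  0.7 ]
[ 1.43  0.65 -1.15  2.1   0.97  0.3  -0.27] 12 margin 0.09 maxstep 0.24 [ 1.73  0.24 -1.25  2.   -0.22  0.57  0.78]
[ 0.89  0.39 -0.4   2.13 -0.93  0.24  1.49] 12 margin 0.03 maxstep 0.14 [ 1.1   0.09 -0.51  2.02 -0.58  0.63  1.08]
real	0m13.407s
user	0m13.868s
sys	0m0.136s
```

```bash
cat > go.py <<'E'
from kin import *; from plant import robot
np.set_printoptions(suppress=True,linewidth=150,precision=3)
q,a=place("green",1,.014)
path=[ik(q,a,np.array([1.43,.65,-1.15,2.1,.97,.30,-.27]),.02)]
for h in np.arange(.020,.1001,.00577):
    path.append(ik(place("green",1,h)[0],a,path[-1],.02))
path.append(ik(place("green",1,.10)[0],a,path[-1],.02))
P=np.array(path); R=wall("green")
mid=(P[1:]+P[:-1])/2; t=[]
for m in mid:
    p,Q=fkg(m,PAR,SG); l=R.T@(p-CL["green"]["org"]); t.append([l[0]*1e3,l[1]*1e3,Rn.from_matrix(Q.T@Rn.from_euler("xyz",a).as_matrix()).magnitude()])
print("mid dev mm,rad",np.abs(t).max(0),"steps",np.abs(np.diff(P,axis=0)).max(), P[0],P[-1])
np.save("path.npy",P)
cur=robot.sense(); print(cur["joint_pos"])
if np.abs(t).max(0)[0]<1.5:
    for j in P[::-1]:
        robot.move_joints(j.tolist()); f=robot.sense()["wrist_force"]
        if np.linalg.norm(f)>9: print("force",f); break
    st(robot,"down")
    snap(robot,"dn2",dict(top=(310,130,90,90),side=(290,190,120,120)))
E
python3 go.py
```

```text
mid dev mm,rad [0.018 0.025 0.   ] steps 0.047249543806971994 [ 1.429  0.648 -1.149  2.103  0.972  0.302 -0.272] [ 1.665  0.504 -1.306  2.117  0.44   0.369  0.23 ]
[ 1.577  0.405 -1.151  2.117  0.073  0.332  0.567]
down 25.07 [ 0.547 -0.272  0.141] [-3.141 -0.611  0.072] [-0.5  0.7  0.1] 0.267 [ 1.43  0.65 -1.15  2.1   0.97  0.3  -0.27]
```

View pics/dn2.png

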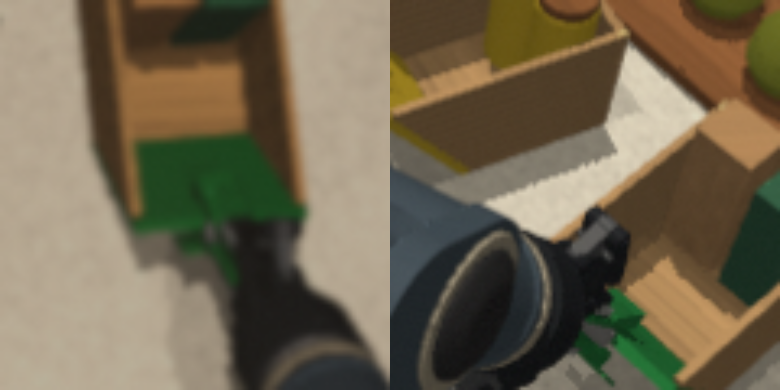

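```bash
python3 - <<'E'
from kin import *; from plant import robot
robot.grip(.4);st(robot,"open.4")
robot.grip(.85)
P=np.load("path.npy")
for j in P[1:]: robot.move_joints(j.tolist())
st(robot,"retreat")
q,a=place("green",1,.10)
robot.goto((q+[0,0,.1]).tolist(),a.tolist());st(robot,"up")
robot.goto([.172,-.6,.34],[np.pi,0,-1.313]);st(robot,"away")
snap(robot,"rel2",dict(top=(310,130,90,90),side=(310,210,100,100)))
for n in("top","side"):
    f=pickle.load(open(f"f_{n}_rel2.pkl","rb"));W=cloud(f);M=masks(f)
    hsv=cv2.cvtColor(f["image"],cv2.COLOR_RGB2HSV).astype(int); M["yellow"]=(hsv[...,0]>19)&(hsv[...,0]<34)&(hsv[...,1]>150)
    for c in CL:
        L=(W-CL[c]["org"])@wall(c); k=M[c]&(L[...,2]>.022)&(L[...,2]<.1)&(abs(L[...,1])<.05)&(abs(L[...,0])<.05);P=L[k]
        for nm,Q in(("-x",P[P[:,0]<0]),("+x",P[P[:,0]>0])):
            if len(Q): print(n,c,nm,len(Q),"y",np.round(np.percentile(Q[:,1],[3,50,97]),3),"z max",round(Q[:,2].max(),3),"x",np.round([Q[:,0].min(),Q[:,0].max()],3))
    # bystanders moved?
    g=load(n); d=cv2.absdiff(f["image"],g["image"]).max(-1)
    for nm,(x,y) in dict(top=dict(bottle=(216,146),jar=(225,232),mill=(320,237)),side=dict(bottle=(272,155),jar=(196,212),mill=(258,302)))[n].items():
        print(n,nm,"median diff",np.median(d[y-18:y+18,x-18:x+18]),"frac>30",(d[y-18:y+18,x-18:x+18]>30).mean())
E
```

```text
open.4 25.44 [ 0.5471 -0.2716  0.1414] [ 3.141 -0.611  0.072] [-0.6 -0.3 -0.1] 0.4 [ 1.43  0.65 -1.15  2.1   0.97  0.3  -0.27]
retreat 29.65 [ 0.4978 -0.2752  0.2115] [ 3.141 -0.611  0.072] [-0.3 -0.6 -0.7] 0.85 [ 1.66  0.5  -1.31  2.12  0.44  0.37  0.23]
up 30.41 [ 0.4972 -0.2749  0.3106] [-3.141 -0.609  0.072] [-1.1  0.4 -0.6] 0.848 [ 1.66  0.2  -1.14  2.   -0.32  0.58  0.87]
away 32.08 [ 0.1732 -0.5992  0.3398] [-3.141  0.    -1.311] [ 0.6 -1.1  0.1] 0.853 [ 1.87  0.47 -0.94  1.49  0.38  1.37 -0.41]
top yellow -x 71 y [-0.012 -0.001  0.009] z max 0.067 x [-0.017 -0.001]
top yellow +x 59 y [-0.012 -0.001  0.01 ] z max 0.068 x [0.011 0.019]
top green -x 53 y [-0.005  0.004  0.011] z max 0.065 x [-0.017 -0.007]
top green +x 46 y [-0.007  0.004  0.012] z max 0.066 x [0.011 0.02 ]
top bottle median diff 1.0 frac>30 0.0
top jar median diff 1.0 frac>30 0.0
top mill median diff 1.0 frac>30 0.0
side yellow -x 91 y [-0.015 -0.009  0.004] z max 0.066 x [-0.017 -0.005]
side yellow +x 65 y [-0.015 -0.009  0.008] z max 0.066 x [0.011 0.022]
side green -x 109 y [-0.012 -0.002  0.01 ] z max 0.065 x [-0.016 -0.005]
side green +x 59 y [-0.012 -0.004  0.01 ] z max 0.066 x [0.012 0.021]
side bottle median diff 1.0 frac>30 0.0
side jar median diff 1.0 frac>30 0.0
side mill median diff 1.0 frac>30 0.0
```

View pics/rel2.png

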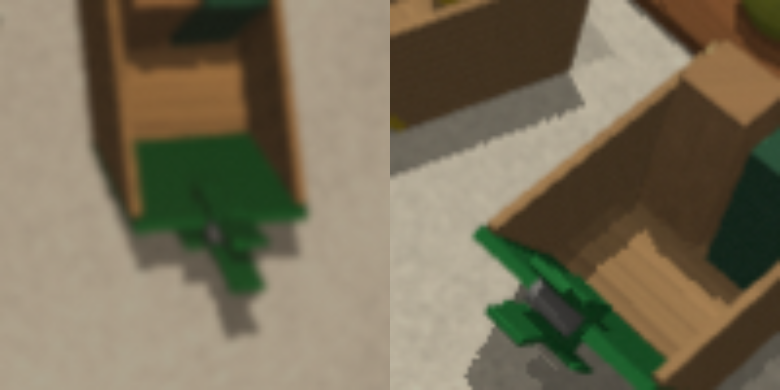

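```bash
python3 -c "
from plant import robot
robot.close_job()"
```

```text
the job is handed in; nothing more can be done
```

Both clips are on the crates of their own colour, and I handed the job in with the clock at about 32 s. The job report gives no verdict.

**What happened:** I took the yellow clip first, then the green one. Neither insertion met contact above about 1 N at the checks. The green crate's straight-line approach was refused by the joint ranges. I fitted the arm's kinematics to its own inverse-kinematics answers and lowered the clip along closely spaced joint waypoints instead.

**Last checks, from the two cameras after letting go:**
- **Depth:** both clips' handle ends stand about 66 mm above the rim along the slope, so the pins are about 14 mm above it (7 to 30 allowed).
- **Square and flat:** the handles sit roughly evenly either side of each wall, with outer faces at about −17 and +20 mm. The clips look square in the pictures.
- **Label side:** each label jaw is on the robot's side. The white label faces themselves are hidden from both cameras, so I infer this from the grasp, which was never turned over.
- **Middle of the rim:** both clips are within a few millimetres of it. The cameras disagree by up to about 5 mm on exactly where the rim's middle is.
- **Bystanders:** the bottle, jar and pepper mill show no change in either view.

The arm was clear of everything when I handed in.

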